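# Latch a battery pack onto the contacts of its test dock

### The arm

A 6-joint arm with a two-finger parallel gripper is mounted at the origin on the work surface. World frame = base frame: x ahead of the robot, y to its left, z up, the work surface at z = 0. Lengths are in m, angles in rad, forces in N, time in s.
With the tool pointing down it reaches from about 0.375 to 0.9 m from the base axis. Payload 3.1 kg.
Tool frame: the origin (TCP) lies at the very end of the fingers, on their centre line; the grasp point (between the pads) lies 19 mm behind it; z points along the fingers, y is the line along which they close (so a half turn about z gives the same grasp; the last joint's range is limited). The gripper opens to 87 mm and grips with 3 to 60 N. Pads are 19 mm wide; open, the fingers measure 117 mm over their backs; the gripper's body (75 mm by 190 mm) begins 51 mm behind the grasp point.
Start: joints at [1.022, 0.527, 1.433, -0, 1.181, -0.178], TCP at [0.226, 0.583, 0.223] pointing down, gripper open.
Joint ranges: [-3.08, 3.08], [-0.75, 2.2], [0.22, 2.44], [-1.43, 4.57], [0, 2.65], [-2.85, 2.85]. Speed limits (rad/s): [2.79, 2.79, 3.14, 3.14, 3.14, 3.14].

### API

Orientations are given as a unit quaternion [x, y, z, w].
In Python, from rig import status, viewer, robot gives the robot as it stands.
- The arm moves only by the tool arm_command, never from a script. Its arguments are lists of equal length, an entry for each row: "delta_rot": the turn, a rotation vector about the tool's x, y, z in degrees, a list of three; "delta_pos": the shift along the tool's x, y, z in m, a list of three; "gripper": the closure, from -1 (fully open) to 1 (shut). In form: {"delta_rot": [[rx, ry, rz], ...], "delta_pos": [[dx, dy, dz], ...], "gripper": [gripper, ...]}. A call has 1 to 12 rows; each row is the pose to reach, as a shift and turn from the pose commanded when the call began, along the tool's axes at that moment; what a row does not reach only later rows make up. A row lasts 1/12 s, in which the tool goes at most 41.7 mm and 7.16 degrees, less where a joint would pass 70% of its speed; a pose out of reach is approached as far as the arm can. A call with a gripper value outside its range is refused whole. The fingers move at their own pace and stop on an object; "grip_force" is the grip in N (left out, the last holds). Time passes only in rows, so rows that repeat a pose let the fingers close. It gives the time, the measured TCP pose, the force, the opening and the grip force at its end, in the units of the state.
- status.get_obs(): the state, without advancing time (a new reading comes with each control period).
- viewer.camera(name): name is "side" or "top" or "wrist"; returns a dict with "pixels" (384x512x3 uint8, blue, green, red), "fx", "fy", "cx", "cy" (pixels), "pose" (4x4, takes a point from camera to world coordinates); the wrist camera has in their place "mount" (4x4, takes a point from camera to tool coordinates, whose origin is the TCP and whose axes are the flange's). Camera axes: x right, y down, z forward; pixel columns grow to the right and rows downward; lengths in m; the calibration is good to about 2 mm. A picture is of the moment at which its call begins: read the wrist's pose just before it. There is no depth.
- robot.hand_in(): hands the job in; it is judged then, once.
The state is a dict: "time": time; "q": joint angles; "joint_velocities": joint speeds; "joint_torque": joint torques, N m; "position": TCP position; "tool_rot": TCP orientation; "ft_force": force on the tool from outside, world axes, zero at the start; "moment": the same for the moment, N m; "grip_width": finger opening in m; "grip_force": force on a finger pad.
Only numpy, scipy, OpenCV 4.12 (cv2) and the standard library are available. Lean on these libraries where they do the work, as an engineer would, in place of code of your own. Each camera call takes 0.05 s, during which the arm holds its last target. There are 200 camera calls.

### The job

Put the waiting battery pack on test: slide it along the dock's rails until it rests against the sprung contacts, hook the wire loop of the draw latch over the keeper on the pack's top and draw it in under the hook, then swing the latch's lever over and press it fully flat past centre, so that the latch holds the pack in on its contacts. Work by feel, as with any instrument: do not ram the pack, pull or press the loop hard against the keeper or lean on the lever; 2 kg of hand force is the most that any of it needs or takes. Leave the other things on the bench where they are, and let go of everything at the end.

Things in the scene. Friction and masses are not known exactly. Their poses are not given: they have to be found in the camera images.
- dock: The open battery test dock, bolted down: aluminium base plate 300 x 150 x 10 mm, two low rails (22 mm high) on the robot's side, a grey housing (flat top 82 mm above the bench, x -36 to +95 mm, 96 mm wide) on the far side, draw latch on top of it. Origin on the bench below the lever's pivot; x along the rails away from the robot (the draw direction), y across (parallel to all hinge pins), z up.
- pivot (a point): The lever's pivot pin: on the dock's middle plane, 96 mm above the bench, straight over the dock's origin. Axes as the dock's. A second, identical dock at the bench's right edge is already latched and shows the finished state (lever plate flat over the housing, loop reaching to the pack); leave it alone.
- pack: The battery pack to latch: black, 100 x 64 mm (x, y), flat top 72 mm above its underside, 0.7 to 0.95 kg; an 82 mm wide foot flange runs under the rails' lips, so it only slides along x (1.5 mm side play). Underside 10 mm above the bench. Origin: centre of the underside; x to its front face, 50 mm ahead. It starts 20 to 30 mm short of the contacts. Other packs stand loose at the left.
- contact_face (a point): Where the pack's front face first meets the sprung contact plate: middle of that plate's face when out, 48 mm before the pivot (dock x = -48 mm), 50 mm above the bench. The pack's origin is then at dock x = -98 mm. Fixed to the dock, axes as the dock's. The latch draws the pack a few mm further.
- contacts (a joint): How far the sprung contact plate (60 x 58 mm, with a 22 mm wide bumper tab on top, up to 90 mm above the bench, that meets the keeper's front) is pressed in, m: 0 = out, 0.011 = bottomed. It takes 4 N to start it and 2.5 N more per mm. The closed latch holds it in by about 2 to 8.5 mm, depending on the loop's length. Sliding the pack on its rails itself takes 4 to 12 N, unevenly.
- keeper (a point): The keeper, a steel hook 22 mm wide (y) on the pack's top: a flat plinth, 12 mm above the top, with an upright at its front. This point: on the plinth's top at the foot of the upright's face that the loop's bar bears on; 37.0 mm ahead of the pack's origin, 84 mm above its underside, axes as the pack's. The plinth runs from 25 mm before (-x) to 13 mm behind it.
- keeper_lip (a point): Edge of the hook's lip, on its underside: 3.2 mm before (-x, robot side) and 6.5 mm above the keeper point. The hook is 10 mm high in all; the gap under the lip takes the 4 mm wire. The bar must come down on the plinth before the lip (bar centre 6 mm or more before the keeper point), then be drawn to +x under it until it bears on the upright (bar centre 2 mm before the keeper point, 2 mm above).
- lever (a joint): Angle of the latch lever about the pivot, rad: 0 = flat on its stop; grows as it swings up and over to the robot's side (pi/2 upright, at most 2.5). Starts open at 1.75 to 2.25. A stiff pivot (0.06 N m) holds it where it is left: it does not drop flat by itself. Centre is passed at about 0.12. Swinging it over takes some 2 to 6 N at 40 mm from the pivot once the loop pulls.
- lever_face (a point): The lever's steel pressing plate, 26 mm wide, 4 mm thick. Origin on its outer face (the top when flat), 8 mm from the pivot; x along the lever to its free end (flat face from -4 to +47 mm, small upturned thumb lip to +55), z out of the outer face: up when flat (then 104 mm above the bench), to the robot when upright.
- loop_pin (a point): The pin on which the loop turns, carried by the lever, 13.0 mm from the pivot and 0.123 rad below the lever's line: at lever angle a it is 13.0 cos(a - 0.123) mm along dock x and 13.0 sin(a - 0.123) mm above the pivot. Drawing the loop in by hand turns the lever with it (5 to 10 N).
- loop (a joint): Turn of the wire loop on its pin, relative to the lever, rad. The loop points from the pin to the robot's side, at elevation e = loop - lever above the horizontal: 0.35 to 1.25 at the start (raised), about -0.17 with the bar on the plinth and the lever open, about 0 when latched. A stiff pin carries it along with the lever, so pressing the lever lifts the loop off unless its bar is under the lip.
- loop_legs (a point): A point midway between the loop's two legs, 20 mm from the pin. The loop is 4 mm round steel wire, 44 mm wide over its parallel legs (36 inside), legs straight to 60 mm from the pin, closed by a cross bar. Pin to bar centre is nominally 70 mm, but the legs are screwed to length on each dock, from 67 to 73 mm; this is not reported. It can be pinched across the legs from above.
- end_cap: Bystander: black plastic cap 64 x 22 x 13 mm lying on the far end of the housing's top.
- screwdriver: Bystander: screwdriver on the bench along the dock's left side.
- screw_tray: Bystander: open tray of screws, 100 x 70 x 35 mm, on the bench along the dock's right side.
- pack_b: Bystander: a loose battery pack on the bench at the left.
- pack_c: Bystander: another loose battery pack further left.
- multimeter: Bystander: hand multimeter 150 x 75 x 45 mm lying at the right.
- cleaner: Bystander: white bottle, 52 mm thick, 160 mm tall, at the back left.
Things that resemble listed ones, but are neither listed nor needed, are in the scene too. Leave any blue or green look-alike of the pack alone.

How it is judged:
By the outcome, as a careful person would: the job done as asked, in the order asked, and still so for the second after the job is handed in, with the robot touching nothing.
It also fails if it takes over 72 s, if anything falls off the work surface, if the arm or the gripper's body presses on something with over 40 N, if the wrist force passes 120 N, or if a joint passes its speed limit or range.

## Working session

There is one attempt and no reset: what is moved stays moved. The work goes in short steps, Python scripts to look and compute and a tool call to move; the robot and the scene stay as the last step left them, time stands still between calls to the robot, and variables do not carry over. Pictures are saved under pics/ and viewed, at most 10 in all, crops included, and the job is handed in when it is done.

Besides the shell and the picture viewer there is one more tool, called after ">>>" as a command line: name --argument value ..., lists and objects as JSON in quotes. arm_command: Moves the arm, as the interface text tells. Its arguments: {"type":"object","properties":{"delta_rot":{"type":"array","items":{"type":"array","items":{"type":"number"}}},"delta_pos":{"type":"array","items":{"type":"array","items":{"type":"number"}}},"gripper":{"type":"array","items":{"type":"number"}},"grip_force":{"type":"number"}},"required":["delta_rot","delta_pos","gripper"]}

```bash
mkdir -p pics; ls; cat > h.py <<'E'
import numpy as np, cv2
from scipy.spatial.transform import Rotation as R
from rig import status, viewer, robot
def cam(n):
    o=status.get_obs(); c=viewer.camera(n)
    if 'pose' not in c:
        T=np.eye(4);T[:3,:3]=R.from_quat(o['tool_rot']).as_matrix();T[:3,3]=o['position'];c['pose']=T@np.array(c['mount'])
    c['pose']=np.array(c['pose']); c['pixels']=np.array(c['pixels']); return c
def ray(c,u,v):
    d=np.array([(u-c['cx'])/c['fx'],(v-c['cy'])/c['fy'],1]);return c['pose'][:3,3],c['pose'][:3,:3]@d
def onz(c,u,v,z):
    o,d=ray(c,u,v);return o+d*(z-o[2])/d[2]
def ony(c,u,v,y):
    o,d=ray(c,u,v);return o+d*(y-o[1])/d[1]
def proj(c,p):
    q=np.linalg.inv(c['pose'])@np.append(p,1);return np.array([c['fx']*q[0]/q[2]+c['cx'],c['fy']*q[1]/q[2]+c['cy']])
E
python3 - <<'E'
from h import *
import pickle
np.set_printoptions(precision=4,suppress=True)
cs={}
for n in ['top','side']:
    c=cam(n);cs[n]=c;cv2.imwrite(f'pics/{n}0.png',c['pixels']);print(n,c['fx'],c['cx'],c['cy'],c['pose'])
pickle.dump(cs,open('c0.pkl','wb'))
o=status.get_obs();print(o['position'],o['tool_rot'],o['time'],R.from_quat(o['tool_rot']).as_matrix())
E
```

```text
pics
top 463.68498586242544 265.1095079232351 197.34932598256268 [[ 0.0223 -0.987   0.1591  0.3597]
 [-0.9996 -0.0244 -0.0113  0.0414]
 [ 0.0151 -0.1588 -0.9872  1.2505]
 [ 0.      0.      0.      1.    ]]
side 381.8105914043277 256.809099003979 193.11307932481355 [[ 0.9968 -0.0663  0.0443  0.4719]
 [-0.0792 -0.7609  0.644  -0.7132]
 [-0.009  -0.6455 -0.7637  0.988 ]
 [ 0.      0.      0.      1.    ]]
[0.2261 0.582  0.2217] [ 0.1844  0.9829 -0.0009 -0.0003] 0.1 [[-0.932   0.3624 -0.001 ]
 [ 0.3624  0.932  -0.0017]
 [ 0.0003 -0.0019 -1.    ]]
```

View pics/top0.png

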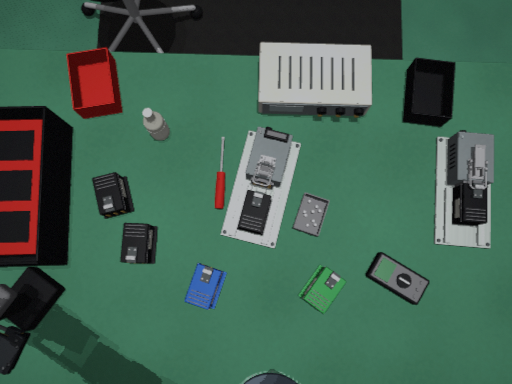

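View pics/side0.png

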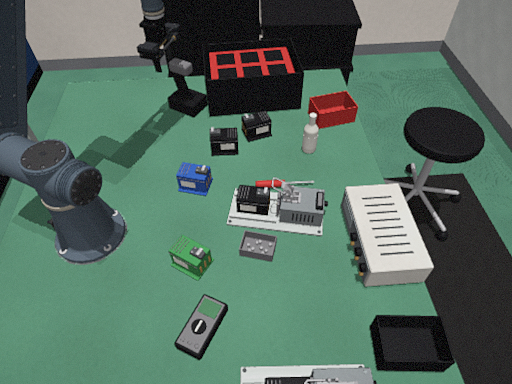

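```bash
python3 - <<'E'
from h import *
import pickle
np.set_printoptions(precision=4,suppress=True)
cs=pickle.load(open('c0.pkl','rb'))
c=cs['top'];im=c['pixels']
g=im.min(axis=2).astype(np.uint8)
m=(g>150).astype(np.uint8); m[:, :215]=0;m[:,310:]=0;m[:125]=0;m[250:]=0
ys,xs=np.nonzero(m);h=cv2.convexHull(np.c_[xs,ys].astype(np.int32))
r=cv2.minAreaRect(h);b=cv2.boxPoints(r);print(b)
for p in b: print(onz(c,p[0],p[1],.01))
P=np.array([onz(c,p[0],p[1],.01) for p in b]);print(np.linalg.norm(P-np.roll(P,1,0),axis=1),P.mean(0))
t=cv2.resize(im[120:250,215:310],None,fx=6,fy=6,interpolation=cv2.INTER_CUBIC)[:600]
cv2.imwrite('pics/topcrop.png',cv2.resize(im[122:222,220:305],None,fx=6,fy=6,interpolation=cv2.INTER_CUBIC))
im=cs['side']['pixels']
cv2.imwrite('pics/sidecrop.png',cv2.resize(im[170:240,222:334],None,fx=7,fy=7,interpolation=cv2.INTER_CUBIC))
E
```

```text
[[221. 131.]
 [309. 131.]
 [309. 247.]
 [221. 247.]]
[0.7427 0.1535 0.01  ]
[ 0.7493 -0.0905  0.01  ]
[ 0.4284 -0.0929  0.01  ]
[0.423  0.1415 0.01  ]
[0.3199 0.2441 0.3209 0.2345] [0.5858 0.0279 0.01  ]
```

View pics/topcrop.png

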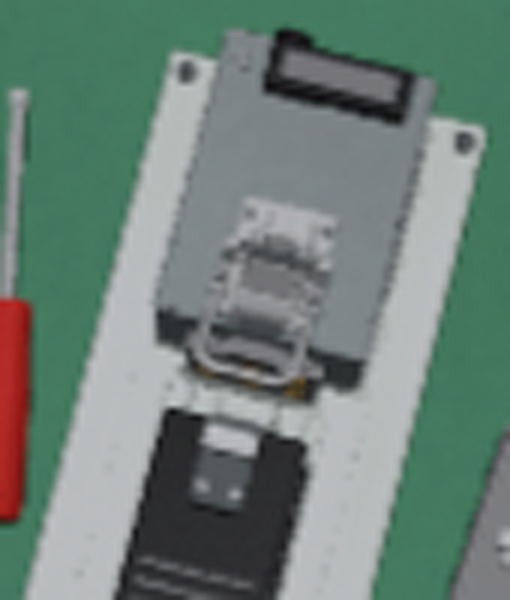

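```bash
python3 - <<'E'
from h import *
import pickle
np.set_printoptions(precision=4,suppress=True)
cs=pickle.load(open('c0.pkl','rb'))
c=cs['top'];im=c['pixels']
g=im.min(axis=2).astype(np.uint8)
m=(g>150).astype(np.uint8)
n,l,s,_=cv2.connectedComponentsWithStats(m)
k=l[225,236];print(k,s[k])
cn,_=cv2.findContours((l==k).astype(np.uint8),0,1)
b=cv2.boxPoints(cv2.minAreaRect(np.vstack(cn)))
P=np.array([onz(c,p[0],p[1],.01) for p in b]);print(b,P,np.linalg.norm(P-np.roll(P,1,0),axis=1),P.mean(0))
H=np.array([onz(c,u/6+220,v/6+122,.082) for u,v in [(225,30),(437,75),(160,312),(367,357)]]);print(H,H.mean(0))
for a,b_ in [(2,0),(3,1)]:
    d=H[b_]-H[a];print(np.linalg.norm(d),np.degrees(np.arctan2(d[1],d[0])))
w=cam('wrist');print(w['mount'],w['fx'])
E
```

```text
3 [ 221  131   80  117 2737]
[[220.6444 234.2655]
 [247.1959 129.8295]
 [300.5761 143.4007]
 [274.0246 247.8368]] [[ 0.4568  0.1437  0.01  ]
 [ 0.748   0.0811  0.01  ]
 [ 0.7131 -0.0675  0.01  ]
 [ 0.424   0.0004  0.01  ]] [0.147  0.2979 0.1526 0.2969] [0.5855 0.0394 0.01  ]
[[ 0.7339  0.0521  0.082 ]
 [ 0.716  -0.0407  0.082 ]
 [ 0.6077  0.0768  0.082 ]
 [ 0.5903 -0.0123  0.082 ]] [0.662 0.019 0.082]
0.12861102983951878 -11.08166710545591
0.12894720689513048 -12.714288077533043
[[ 0.0007 -0.952  -0.3062  0.0836]
 [ 1.      0.0005  0.0008 -0.0001]
 [-0.0006 -0.3062  0.952  -0.1617]
 [ 0.      0.      0.      1.    ]] 271.8320488054435
```

The top crop shows the dock's black pack with its keeper at about (258,199) full-image pixels. The latch loop's bar is near (261,184), and the dock yaw is about -12.4°.

Candidates for the pack (top image):
- Black pack on the open dock at (255,212).
- Loose black packs at (112,194) and (138,242).
- Blue at (206,286) and green at (323,289).
- The pack already latched at (470,205).

Only the one at (255,212) sits on the open dock's rails short of the contacts, and the crop confirms it.

Next I move above it for a wrist view.

>>> arm_command --delta_rot '[[0,0,-1],[0,0,-2],[0,0,-3],[0,0,-4],[0,0,-5],[0,0,-6],[0,0,-7],[0,0,-8.8]]' --delta_pos '[[-0.03,-0.024,-0.002],[-0.06,-0.048,-0.004],[-0.09,-0.073,-0.005],[-0.12,-0.097,-0.007],[-0.151,-0.121,-0.009],[-0.181,-0.145,-0.011],[-0.211,-0.169,-0.012],[-0.241,-0.194,-0.014]]' --gripper '[-1,-1,-1,-1,-1,-1,-1,-1]'

```text
time: 0.82
position: [0.3812, 0.3127, 0.2364]
tool_rot: [0.108, 0.994, -0.0, -0.0]
ft_force: [0.8, -0.5, 0.2]
grip_width: 0.0871
grip_force: 0.0
```

```bash
python3 - <<'E'
from h import *
np.set_printoptions(precision=4,suppress=True)
o=status.get_obs();M=R.from_quat(o['tool_rot']).as_matrix();print(o['position'],M,o['time'],o['q'])
print(M.T@(np.array([.535,.0465,.25])-o['position']), np.degrees(np.arctan2(M[1,0],M[0,0])))
E
```

```text
[0.3812 0.3127 0.2364] [[-0.9768  0.2141 -0.0002]
 [ 0.2141  0.9768 -0.0001]
 [ 0.0002 -0.0001 -1.    ]] 0.8167 [ 0.46    0.332   1.7396  0.      1.0702 -0.8951]
[-0.2072 -0.2271 -0.0136] 167.63947480101007
```

>>> arm_command --delta_rot '[[0,0,0],[0,0,0],[0,0,0],[0,0,0],[0,0,0],[0,0,0],[0,0,0],[0,0,0],[0,0,0],[0,0,0]]' --delta_pos '[[-0.026,-0.028,-0.002],[-0.052,-0.057,-0.004],[-0.078,-0.085,-0.006],[-0.104,-0.114,-0.007],[-0.13,-0.142,-0.009],[-0.155,-0.17,-0.01],[-0.181,-0.2,-0.012],[-0.207,-0.227,-0.014],[-0.207,-0.227,-0.014],[-0.207,-0.227,-0.014]]' --gripper '[0,1,1,1,1,1,1,1,1,1]'

```text
time: 1.65
position: [0.5348, 0.0463, 0.2503]
tool_rot: [0.11, 0.994, 0.0, -0.0]
ft_force: [0.3, -0.8, 0.0]
grip_width: 0.0283
grip_force: 0.0
```

```bash
python3 - <<'E'
from h import *
import pickle
np.set_printoptions(precision=4,suppress=True)
c=cam('wrist');pickle.dump(c,open('w1.pkl','wb'))
im=c['pixels'];cv2.imwrite('pics/w1.png',cv2.resize(im,None,fx=1.56,fy=1.56,interpolation=cv2.INTER_CUBIC))
o=status.get_obs();print(o['position'],o['time'],c['cx'],c['cy'])
for x in [-.17,-.12,-.07,-.03,0]:
    p=np.array([.633,.025,0])+x*np.array([np.cos(.2164),-np.sin(.2164),0]);p[2]=.09;print(x,proj(c,p)*1.56)
E
```

```text
[0.5335 0.0477 0.25  ] 1.7 259.6126275439275 191.05888520152033
-0.17 [405.0731 181.8093]
-0.12 [405.3296 249.1639]
-0.07 [405.5632 310.478 ]
-0.03 [405.7355 355.7072]
0 [405.8571 387.6254]
```

View pics/w1.png

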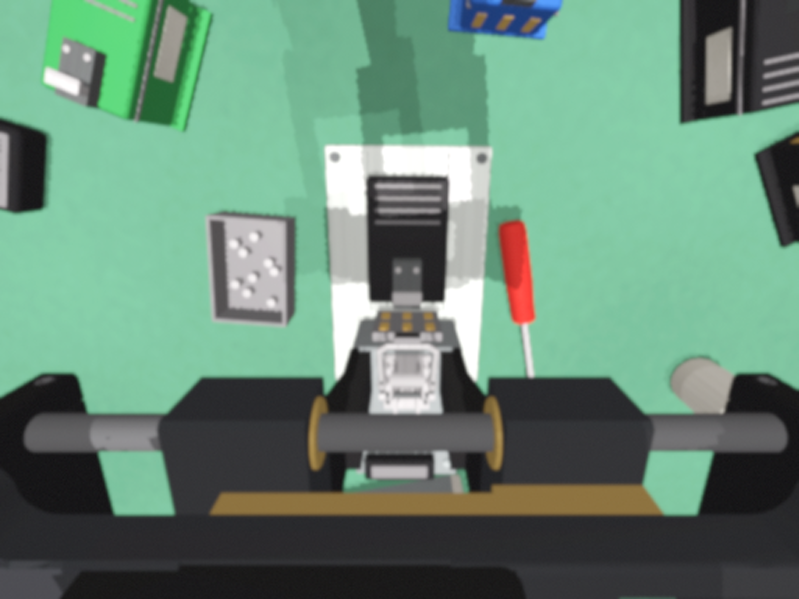

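The wrist view has the dock square in the image. The pack's top runs from row 178 (back) to row 301 (front), the keeper is at (406,280) and the plate's near corners are (325,147) and (492,147). The latch is at about (405,375).

```bash
cat >> h.py <<'E'
import pickle
def dock(p,o=(.633,.025),yaw=-np.radians(12.4)):
    c,s=np.cos(yaw),np.sin(yaw);d=np.asarray(p)[:2]-o;return np.array([c*d[0]+s*d[1],-s*d[0]+c*d[1],p[2]])
E
python3 - <<'E'
from h import *
np.set_printoptions(precision=4,suppress=True)
c=pickle.load(open('w1.pkl','rb'));k=1.56
for n,u,v,z in [('plateL',325,147,.01),('plateR',492,147,.01),('plateRlow',479,365,.01),('plateLlow',335,365,.01),('packBL',367,178,.082),('packBR',448,178,.082),('packFL',370,301,.082),('packFR',444,301,.082),('keeptop',408,304,.104),('housFL',358,348,.082),('housFR',458,348,.082),('contacttop',406,310,.08)]:
    p=onz(c,u/k,v/k,z);print(n,p,dock(p))
c=pickle.load(open('c0.pkl','rb'))['top']
for n,u,v,z in [('packFL',165,408,.082),('packFR',305,440,.082),('keepF',228,425,.104),('barL',200,350,.14),('barR',300,380,.14),('bar',245,375,.14),('bar',245,375,.12),('mount far edge',290,205,.1)]:
    p=onz(c,u/6+220,v/6+122,z);print(n,p,dock(p))
E
```

```text
plateL [ 0.4255 -0.0024  0.01  ] [-0.1968 -0.0714  0.01  ]
plateR [0.4581 0.1432 0.01  ] [-0.1962  0.0778  0.01  ]
plateRlow [0.6684 0.0959 0.01  ] [0.0193 0.0769 0.01  ]
plateLlow [ 0.6353 -0.0514  0.01  ] [ 0.0187 -0.0742  0.01  ]
packBL [0.4584 0.0342 0.082 ] [-0.1725 -0.0285  0.082 ]
packBR [0.4717 0.0934 0.082 ] [-0.1723  0.0322  0.082 ]
packFL [0.553  0.0128 0.082 ] [-0.0755 -0.0291  0.082 ]
packFR [0.5663 0.0719 0.082 ] [-0.0753  0.0315  0.082 ]
keeptop [0.5551 0.0441 0.104 ] [-0.0802  0.0019  0.104 ]
housFL [ 0.5915 -0.0074  0.082 ] [-0.0335 -0.0405  0.082 ]
housFR [0.6101 0.0755 0.082 ] [-0.0332  0.0444  0.082 ]
contacttop [0.5678 0.0397 0.08  ] [-0.0669  0.0004  0.08  ]
packFL [0.5659 0.0735 0.082 ] [-0.0759  0.0329  0.082 ]
packFR [0.5536 0.0135 0.082 ] [-0.0751 -0.0283  0.082 ]
keepF [0.5555 0.0464 0.104 ] [-0.0803  0.0042  0.104 ]
barL [0.58   0.0583 0.14  ] [-0.0589  0.0212  0.14  ]
barR [0.5686 0.0174 0.14  ] [-0.0613 -0.0212  0.14  ]
bar [0.5701 0.0398 0.14  ] [-0.0646  0.001   0.14  ]
bar [0.5739 0.0398 0.12  ] [-0.0609  0.0017  0.12  ]
mount far edge [0.6517 0.0224 0.1   ] [0.0188 0.0014 0.1   ]
```

View pics/sidecrop.png

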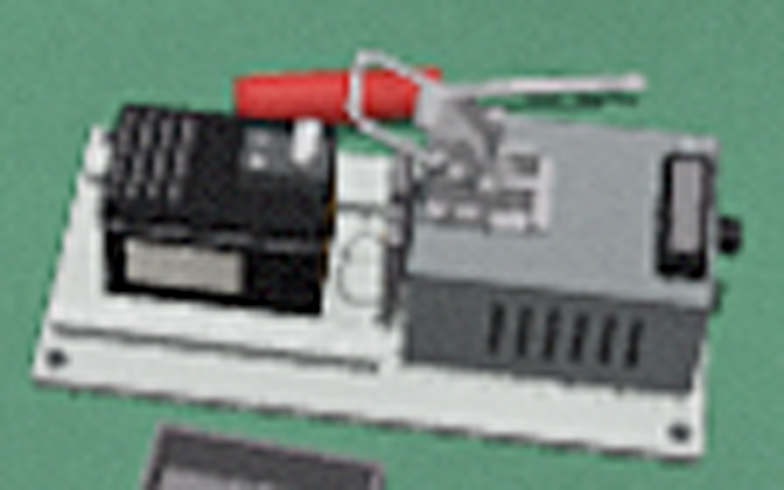

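```bash
sed -i 's/o=(.633,.025)/o=(.6357,.0262)/' h.py; cat >> h.py <<'E'
def tri(c1,p1,c2,p2):
    o1,d1=ray(c1,*p1);o2,d2=ray(c2,*p2)
    s=np.linalg.lstsq(np.c_[d1,-d2],o2-o1,rcond=None)[0];a=o1+d1*s[0];b=o2+d2*s[1];return (a+b)/2,np.linalg.norm(a-b)
E
python3 - <<'E'
from h import *
np.set_printoptions(precision=4,suppress=True)
cs=pickle.load(open('c0.pkl','rb'));t,s,w=cs['top'],cs['side'],pickle.load(open('w1.pkl','rb'))
T=lambda u,v:(u/6+220-.4,v/6+122-.4);S=lambda u,v:(u/7+222-.4,v/7+170-.4)
for n,a,b in [('bar mid',T(245,374),S(363,87)),('bar L corner',T(197,348),S(368,57)),('bar R corner',T(297,380),S(358,115)),('housFR',T(367,357),S(408,272)),('housBR',T(437,75),S(718,290)),('packFR',T(305,440),S(330,240))]:
    p,e=tri(t,a,s,b);print(n,p,dock(p),e)
for n,p in [('pivot',[0,0,.096])]:
    yaw=-np.radians(12.4);q=np.array([.6357+p[0]*np.cos(yaw),.0262+p[0]*np.sin(yaw),p[2]]);a=proj(t,q);b=proj(s,q);print((a+.4-[220,122])*6,(b+.4-[222,170])*7,proj(w,q)*1.56)
im=w['pixels'][205:305,205:315];cv2.imwrite('pics/w1c.png',cv2.resize(im,None,fx=6,fy=6,interpolation=cv2.INTER_CUBIC))
E
```

```text
bar mid [0.5728 0.0409 0.1395] [-0.0646  0.0009  0.1395] 0.0023489674266726074
bar L corner [0.5802 0.0605 0.1376] [-0.0616  0.0215  0.1376] 0.004006557189545212
bar R corner [0.5689 0.0198 0.146 ] [-0.0639 -0.0206  0.146 ] 0.0009837506231978477
housFR [ 0.5907 -0.0116  0.0775] [-0.0358 -0.0465  0.0775] 0.0028823759837188568
housBR [ 0.717  -0.0393  0.0857] [ 0.0935 -0.0465  0.0857] 0.0019865795681934108
packFR [0.5574 0.0144 0.07  ] [-0.0739 -0.0284  0.07  ] 0.0016085231827876658
[282.4285 245.9831] [505.2211 169.948 ] [407.961  393.7258]
```

View pics/w1c.png

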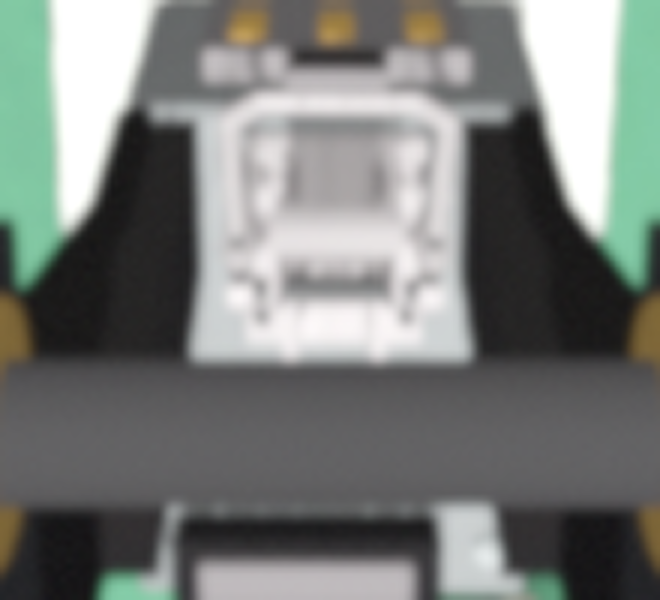

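The crop shows the loop raised, its bar at about (345,105) in the crop, with the lever plate inside it. Triangulation puts the bar at dock (-65, 0, 140), so e ≈ 0.47.

```bash
cat >> h.py <<'E'
YAW=-np.radians(12.4)
def world(p): return np.array([.6357+p[0]*np.cos(YAW)-p[1]*np.sin(YAW),.0262+p[0]*np.sin(YAW)+p[1]*np.cos(YAW),p[2]])
def to(*pts):
    o=status.get_obs();M=R.from_quat(o['tool_rot']).as_matrix();P=np.array(o['position'])
    print('now dock',np.round(dock(P)*1e3,1),'t',round(o['time'],2),'F',np.round(o['ft_force'],1),'yaw',np.round(np.degrees(np.arctan2(M[1,0],M[0,0])),2))
    for p in pts: print(p,np.round(M.T@(world(p)-P),4))
E
python3 - <<'E'
from h import *
to((-.205,0,.25),(-.205,0,.055),(-.185,0,.055),(-.155,0,.055))
w=pickle.load(open('w1.pkl','rb'))
o,d=ray(w,260.8,243.7)
for s in np.linspace(.2,.5,3000):
    p=dock(o+d*s)-[0,0,.096]
    r=np.hypot(p[0],p[2])
    if abs(r-.056)<5e-5: print(p,np.arctan2(p[2],p[0]))
E
```

```text
now dock [-104.4   -1.   250. ] t 1.7 F [-0.4  0.5  0.5] yaw 167.44
(-0.205, 0, 0.25) [0.1006 0.0007 0.0002]
(-0.205, 0, 0.055) [0.1003 0.0006 0.1952]
(-0.185, 0, 0.055) [0.0803 0.0007 0.1952]
(-0.155, 0, 0.055) [0.0503 0.0007 0.1951]
[-0.03626136 -0.00104975  0.04266356] 2.2752541661951087
[ 0.01658811 -0.00072433 -0.05351002] -1.2701905121448513
```

>>> arm_command --delta_rot '[[0,0,0],[0,0,0],[0,0,0],[0,0,0],[0,0,0],[0,0,0],[0,0,0],[0,0,0],[0,0,0],[0,0,0]]' --delta_pos '[[0.035,0.001,0.0],[0.068,0.001,0.015],[0.095,0.001,0.04],[0.1,0.001,0.075],[0.1,0.001,0.11],[0.1,0.001,0.145],[0.1,0.001,0.175],[0.1,0.001,0.195],[0.09,0.001,0.195],[0.082,0.001,0.195]]' --gripper '[1,1,1,1,1,1,1,1,1,1]'

```text
time: 2.53
position: [0.4533, 0.0679, 0.0551]
tool_rot: [0.107, 0.994, 0.0, -0.002]
ft_force: [-1.5, 0.2, 1.6]
grip_width: 0.0003
grip_force: 9.3
```

```bash
python3 - <<'E'
from h import *
to((-.165,0,.055))
E
```

```text
now dock [-187.1    1.5   55.1] t 2.53 F [-1.5  0.2  1.6] yaw 167.67
(-0.165, 0, 0.055) [-0.0221 -0.0016  0.    ]
```

>>> arm_command --delta_rot '[[0,0,0],[0,0,0],[0,0,0],[0,0,0],[0,0,0],[0,0,0],[0,0,0],[0,0,0],[0,0,0],[0,0,0]]' --delta_pos '[[-0.002,0,0],[-0.004,-0.001,0],[-0.006,-0.001,0],[-0.008,-0.001,0],[-0.01,-0.001,0],[-0.012,-0.001,0],[-0.014,-0.001,0],[-0.016,-0.001,0],[-0.018,-0.001,0],[-0.02,-0.001,0]]' --gripper '[1,1,1,1,1,1,1,1,1,1]'

```text
time: 3.37
position: [0.4703, 0.0625, 0.0566]
tool_rot: [0.109, 0.994, 0.0, -0.003]
ft_force: [-4.7, 3.9, -0.2]
grip_width: 0.0005
grip_force: 3.1
```

```bash
python3 - <<'E'
from h import *
to((-.158,0,.055))
E
```

```text
now dock [-169.3   -0.    56.6] t 3.37 F [-4.7  3.9 -0.2] yaw 167.54
(-0.158, 0, 0.055) [-0.0113  0.      0.0015]
```

>>> arm_command --delta_rot '[[0,0,0],[0,0,0],[0,0,0],[0,0,0],[0,0,0]]' --delta_pos '[[-0.0015,0,0],[-0.003,0,0],[-0.0045,0,0],[-0.006,0,0],[-0.007,0,0]]' --gripper '[1,1,1,1,1]'

```text
time: 3.78
position: [0.4777, 0.0608, 0.0566]
tool_rot: [0.109, 0.994, 0.0, -0.002]
ft_force: [-5.1, 4.2, 0.4]
grip_width: 0.0003
grip_force: 2.9
```

```bash
python3 - <<'E'
from h import *
to((-.158,0,.055))
E
```

```text
now dock [-1.618e+02 -1.000e-01  5.660e+01] t 3.78 F [-5.1  4.2  0.4] yaw 167.53
(-0.158, 0, 0.055) [-0.0038  0.0001  0.0015]
```

>>> arm_command --delta_rot '[[0,0,0],[0,0,0]]' --delta_pos '[[-0.001,0,0],[-0.001,0,0]]' --gripper '[1,1]'

```text
time: 3.95
position: [0.4788, 0.0606, 0.0565]
tool_rot: [0.109, 0.994, 0.0, -0.002]
ft_force: [-5.5, 3.1, -0.0]
grip_width: 0.0004
grip_force: 2.8
```

>>> arm_command --delta_rot '[[0,0,0],[0,0,0]]' --delta_pos '[[-0.001,0,0],[-0.001,0,0]]' --gripper '[1,1]'

```text
time: 4.12
position: [0.4788, 0.0606, 0.0566]
tool_rot: [0.109, 0.994, 0.0, -0.003]
ft_force: [-5.9, 3.7, 2.0]
grip_width: 0.0002
grip_force: 3.4
```

>>> arm_command --delta_rot '[[0,0,0],[0,0,0]]' --delta_pos '[[-0.001,0,0],[-0.001,0,0]]' --gripper '[1,1]'

```text
time: 4.28
position: [0.4788, 0.0606, 0.0565]
tool_rot: [0.109, 0.994, 0.0, -0.004]
ft_force: [-8.3, 4.6, 2.3]
grip_width: 0.0006
grip_force: 4.1
```

>>> arm_command --delta_rot '[[0,0,0],[0,0,0]]' --delta_pos '[[-0.001,0,0],[-0.001,0,0]]' --gripper '[1,1]'

```text
time: 4.45
position: [0.4788, 0.0606, 0.0565]
tool_rot: [0.109, 0.994, 0.001, -0.005]
ft_force: [-8.5, 4.9, 4.4]
grip_width: 0.0004
grip_force: 4.8
```

>>> arm_command --delta_rot '[[0,0,0],[0,0,0]]' --delta_pos '[[-0.001,0,0],[-0.001,0,0]]' --gripper '[1,1]'

```text
time: 4.62
position: [0.4787, 0.0605, 0.0565]
tool_rot: [0.109, 0.994, 0.001, -0.006]
ft_force: [-10.6, 5.2, 6.2]
grip_width: 0.0005
grip_force: 5.6
```

```bash
python3 - <<'E'
from h import *
to((-.158,0,.055))
E
```

```text
now dock [-160.7   -0.2   56.5] t 4.62 F [-10.6   5.2   6.2] yaw 167.54
(-0.158, 0, 0.055) [-0.0027  0.0002  0.0015]
```

>>> arm_command --delta_rot '[[0,0,0],[0,0,0],[0,0,0]]' --delta_pos '[[-0.001,0,0],[-0.001,0,0],[-0.001,0,0]]' --gripper '[1,1,1]'

```text
time: 4.87
position: [0.4787, 0.0605, 0.0566]
tool_rot: [0.109, 0.994, 0.001, -0.007]
ft_force: [-10.8, 5.2, 7.0]
grip_width: 0.0004
grip_force: 6.2
```

>>> arm_command --delta_rot '[[0,0,0],[0,0,0],[0,0,0]]' --delta_pos '[[-0.001,0,0],[-0.001,0,0],[-0.001,0,0]]' --gripper '[1,1,1]'

```text
time: 5.12
position: [0.4787, 0.0605, 0.0565]
tool_rot: [0.108, 0.994, 0.001, -0.008]
ft_force: [-12.5, 6.6, 9.8]
grip_width: 0.0008
grip_force: 6.9
```

```bash
python3 - <<'E'
from h import *
to((-.158,0,.055))
c=cam('side');im=c['pixels'];cv2.imwrite('pics/s2.png',cv2.resize(im[140:250,212:352],None,fx=5,fy=5,interpolation=cv2.INTER_CUBIC))
E
```

```text
now dock [-160.7   -0.2   56.5] t 5.12 F [-12.5   6.6   9.8] yaw 167.54
(-0.158, 0, 0.055) [-0.0027  0.0002  0.0015]
```

View pics/s2.png

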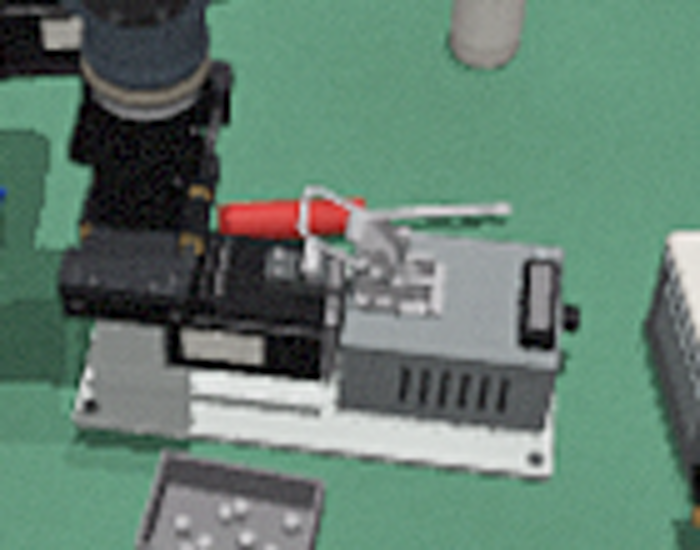

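The side crop shows the pack's front at about (325,320), close to the housing edge at (340,330), so it appears to be on the contacts. The push force has risen without any more travel. I'll back off and check from the wrist camera.

>>> arm_command --delta_rot '[[0,0,0],[0,0,0],[0,0,0],[0,0,0],[0,0,0],[0,0,0],[0,0,0],[0,0,0],[0,0,0],[0,0,0],[0,0,0]]' --delta_pos '[[0.01,0,0],[0.025,0,0],[0.03,0,-0.03],[0.03,0,-0.065],[0.03,0,-0.1],[0.025,0,-0.135],[0.005,0,-0.165],[-0.02,0,-0.185],[-0.045,0,-0.195],[-0.055,0,-0.195],[-0.055,0,-0.195]]' --gripper '[1,1,1,1,0,-0.4,-0.4,-0.4,-0.4,-0.4,-0.4]'

```text
time: 6.08
position: [0.544, 0.0456, 0.2523]
tool_rot: [0.109, 0.994, -0.0, 0.004]
ft_force: [-0.6, 0.5, 0.5]
grip_width: 0.0392
grip_force: 0.0
```

```bash
python3 - <<'E'
from h import *
to((-.158,0,.055))
c=cam('wrist');pickle.dump(c,open('w2.pkl','wb'))
im=c['pixels'][90:255,180:340];cv2.imwrite('pics/w2.png',cv2.resize(im,None,fx=3.6,fy=3.6,interpolation=cv2.INTER_CUBIC))
for n,p in [('contact line at z.082',(-.048,0,.082)),('pivot',(0,0,.096)),('keeper',(-.061,0,.104))]: print(n,(proj(c,world(p))-[180,90])*3.6)
E
```

```text
now dock [-93.8  -0.7 252.3] t 6.08 F [-0.6  0.5  0.5] yaw 167.51
(-0.158, 0, 0.055) [0.0657 0.0005 0.1968]
contact line at z.082 [288.59127231 419.53829686]
pivot [288.72219642 556.12141955]
keeper [288.77031965 407.59137751]
```

View pics/w2.png

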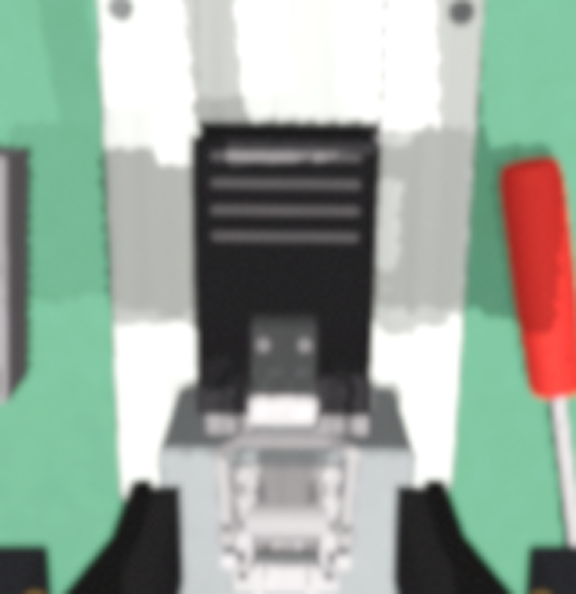

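```bash
python3 - <<'E'
from h import *
np.set_printoptions(precision=4,suppress=True)
w1=pickle.load(open('w1.pkl','rb'));c=pickle.load(open('w2.pkl','rb'))
W=lambda u,v:(u/3.6+180,v/3.6+90)
for n,u,v,z in [('packB',290,126,.082),('packF',290,414,.082),('keepTopRobotEdge',283,397,.104),('keepTopFar',283,424,.104),('bar',288,442,.1395),('legL',228,500,.125),('legR',350,500,.125),('hous',288,447,.082)]:
    print(n,dock(onz(c,*W(u,v),z)))
s=pickle.load(open('c0.pkl','rb'))['side']
o,e=tri(w1,(205+345/6,205+103/6),s,(222+363/7-.4,170+87/7-.4));print('bar w1',dock(o),e)
o,e=tri(c,W(288,442),s,(222+363/7-.4,170+87/7-.4));print('bar w2',dock(o),e)
to((-.045,0,.2),(-.045,0,.122))
E
```

```text
packB [-0.152   0.0005  0.082 ]
packF [-0.0502  0.0005  0.082 ]
keepTopRobotEdge [-0.0648 -0.0019  0.104 ]
keepTopFar [-0.055 -0.002  0.104]
bar [-0.0634 -0.0003  0.1395]
legL [-0.0369 -0.0198  0.125 ]
legR [-0.0368  0.0198  0.125 ]
hous [-0.0372 -0.0002  0.082 ]
bar w1 [-0.0634  0.0008  0.1401] 0.00011400922444152919
bar w2 [-0.0637 -0.0002  0.141 ] 0.0006506648190512743
now dock [-96.9  -0.7 250.7] t 6.13 F [-1.4  0.4 -0.8] yaw 167.53
(-0.045, 0, 0.2) [-0.0519  0.0008  0.0507]
(-0.045, 0, 0.122) [-0.0518  0.0008  0.1287]
```

The view shows the pack's front edge on the contact plate: crop row about 414, against 419 predicted. The keeper lip is at dock x -65, and the loop's bar is ahead of and above it at dock (-63.5, 0, 140). I'll pinch the legs now.

>>> arm_command --delta_rot '[[0,0,0],[0,0,0],[0,0,0],[0,0,0],[0,0,0],[0,0,0],[0,0,0],[0,0,0]]' --delta_pos '[[-0.025,0.001,0.02],[-0.048,0.001,0.045],[-0.057,0.001,0.075],[-0.057,0.001,0.1],[-0.057,0.001,0.12],[-0.057,0.001,0.134],[-0.057,0.001,0.134],[-0.057,0.001,0.134]]' --gripper '[-0.4,-0.4,-0.4,-0.4,-0.4,-0.4,-0.4,-0.4]' --grip_force 6

```text
time: 6.8
position: [0.5939, 0.0358, 0.1149]
tool_rot: [0.108, 0.994, 0.0, -0.003]
ft_force: [0.6, 0.1, -0.0]
grip_width: 0.0613
grip_force: 0.0
```

>>> arm_command --delta_rot '[[0,0,0],[0,0,0],[0,0,0],[0,0,0],[0,0,0]]' --delta_pos '[[0,0,0],[0,0,0],[0,0,0],[0,0,0],[0,0,0]]' --gripper '[0.1,0.2,0.2,0.2,0.2]' --grip_force 6

```text
time: 7.22
position: [0.5965, 0.0341, 0.1174]
tool_rot: [0.108, 0.994, -0.001, 0.0]
ft_force: [-2.2, -5.2, 2.3]
grip_width: 0.0436
grip_force: 6.0
```

```bash
python3 - <<'E'
from h import *
to((-.045,0,.091))
E
```

```text
now dock [-40.   -0.7 117.4] t 7.22 F [-2.2 -5.2  2.3] yaw 167.61
(-0.045, 0, 0.091) [0.005  0.0008 0.0264]
```

>>> arm_command --delta_rot '[[0,0,0],[0,0,0],[0,0,0],[0,0,0],[0,0,0],[0,0,0]]' --delta_pos '[[0.0014,-0.0005,0.0028],[0.0027,-0.0005,0.0055],[0.0035,-0.0005,0.0084],[0.0043,-0.0005,0.0113],[0.0043,-0.0005,0.0113],[0.0043,-0.0005,0.0113]]' --gripper '[0.2,0.2,0.2,0.2,0.2,0.2]'

```text
time: 7.72
position: [0.5923, 0.0351, 0.1047]
tool_rot: [0.108, 0.994, -0.0, -0.0]
ft_force: [-0.1, -4.6, -0.1]
grip_width: 0.0437
grip_force: 6.2
```

```bash
python3 - <<'E'
from h import *
to((-.045,0,.091))
c=cam('side');im=c['pixels'];cv2.imwrite('pics/s3.png',cv2.resize(im[140:240,222:342],None,fx=6,fy=6,interpolation=cv2.INTER_CUBIC))
E
```

```text
now dock [-44.3  -0.6 104.7] t 7.72 F [-0.1 -4.6 -0.1] yaw 167.55
(-0.045, 0, 0.091) [0.0007 0.0006 0.0137]
```

View pics/s3.png

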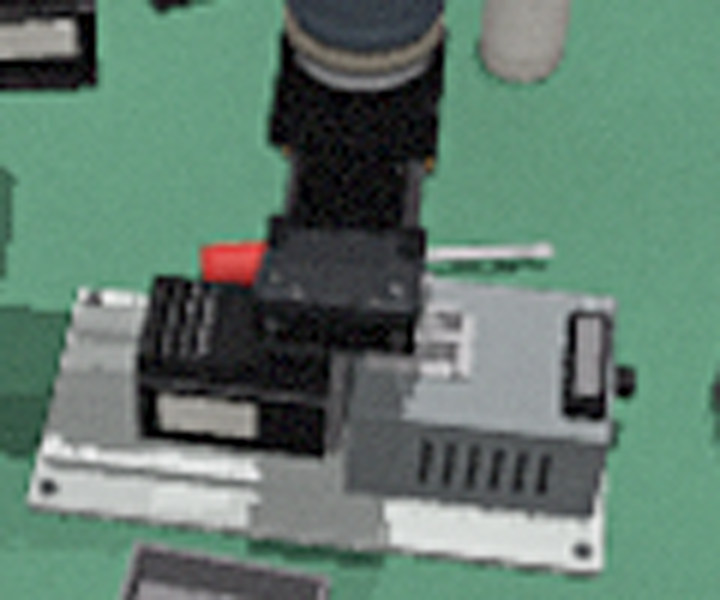

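The side view is blocked by the gripper (a black body over the latch), so I continue by feel.

>>> arm_command --delta_rot '[[0,0,0],[0,0,0],[0,0,0],[0,0,0],[0,0,0]]' --delta_pos '[[0.0005,-0.001,0.003],[0.0006,-0.001,0.006],[0.0005,-0.001,0.009],[0.0004,-0.001,0.011],[0.0004,-0.001,0.011]]' --gripper '[0.2,0.2,0.2,0.2,0.2]'

```text
time: 8.18
position: [0.5916, 0.035, 0.0935]
tool_rot: [0.108, 0.994, 0.0, -0.0]
ft_force: [-0.7, -2.3, 0.1]
grip_width: 0.0438
grip_force: 6.0
```

>>> arm_command --delta_rot '[[0,0,0],[0,0,0],[0,0,0]]' --delta_pos '[[-0.0001,0,0.0015],[-0.0002,0,0.0027],[-0.0002,0,0.0027]]' --gripper '[0.2,0.2,0.2]'

```text
time: 8.43
position: [0.5918, 0.0349, 0.0913]
tool_rot: [0.108, 0.994, 0.0, -0.0]
ft_force: [-1.3, -2.5, 0.6]
grip_width: 0.0433
grip_force: 6.1
```

```bash
python3 - <<'E'
from h import *
to((-.045,0,.091))
c=cam('wrist');pickle.dump(c,open('w3.pkl','wb'));cv2.imwrite('pics/w3.png',c['pixels'])
for n,p in [('keeper lip',(-.0648,0,.104)),('bar exp',(-.071,0,.096))]:print(n,proj(c,world(p)))
im=c['pixels'];m=im.mean(axis=2)
u=int(proj(c,world((-.071,0.014,.096)))[0]);u2=int(proj(c,world((-.071,-0.014,.096)))[0]);u0=int(proj(c,world((-.071,0,.096)))[0])
print(u,u2,u0);
for uu in(u,u0,u2): print(m[130:215:2,uu].astype(int))
E
```

```text
now dock [-44.7  -0.9  91.3] t 8.43 F [-1.3 -2.5  0.6] yaw 167.56
(-0.045, 0, 0.091) [0.0003 0.0009 0.0003]
keeper lip [261.35977339 216.18912967]
bar exp [261.29150451 201.73530837]
284 238 261
[ 68  62  63  62  62  62  60  62  59  60  61  60  60  60  60  59  59  59
  58  49  35  32  35  34  32  34  32  33  33  31  32  38 102 149 159 153
 125  69  35  33  32  32  31]
[ 74  73  73  73  72  73  72  72  72  71  71  71  69  62  61  61  60  59
  59  58  57  61  64  75  79  80  80  79  80  79  81  84 123 156 158 128
  83  80  80  81  79  83 111]
[ 76  73  72  73  71  71  71  70  70  70  72  71  70  69  62  61  61  60
  61  60  60  49  37  42  39  40  38  38  37  35  36  56 125 159 158 122
  50  34  33  32  34  36  59]
```

>>> arm_command --delta_rot '[[0,0,0],[0,0,0],[0,0,0]]' --delta_pos '[[0,0,0.001],[0,0,0.001],[0,0,0.001]]' --gripper '[0.2,0.2,0.2]'

```text
time: 8.73
position: [0.5919, 0.0349, 0.0905]
tool_rot: [0.108, 0.994, 0.0, -0.0]
ft_force: [-1.1, -2.7, 0.1]
grip_width: 0.0434
grip_force: 6.1
```

>>> arm_command --delta_rot '[[0,0,0],[0,0,0],[0,0,0]]' --delta_pos '[[0,0,0.001],[0,0,0.001],[0,0,0.001]]' --gripper '[0.2,0.2,0.2]'

```text
time: 8.98
position: [0.5921, 0.0348, 0.0895]
tool_rot: [0.108, 0.994, 0.0, 0.0]
ft_force: [-0.5, -0.9, -0.3]
grip_width: 0.0434
grip_force: 6.1
```

```bash
python3 - <<'E'
from h import *
np.set_printoptions(precision=4,suppress=True)
to((-.045,0,.091))
c=cam('wrist');m=c['pixels'].mean(axis=2)
for uu in (284,261,238):
    r=m[185:212,uu]-90; r=np.clip(r,0,None);v=(r*np.arange(185,212)).sum()/r.sum();print(uu,v,[dock(onz(c,uu,v,z))[0].round(4) for z in (.096,.1,.104)])
E
```

```text
now dock [-44.5  -0.9  89.5] t 8.98 F [-0.5 -0.9 -0.3] yaw 167.55
(-0.045, 0, 0.091) [ 0.0005  0.0009 -0.0015]
284 198.06540084388186 [np.float64(-0.0737), np.float64(-0.0751), np.float64(-0.0765)]
261 196.8580294802172 [np.float64(-0.0745), np.float64(-0.0759), np.float64(-0.0773)]
238 196.54651162790697 [np.float64(-0.0747), np.float64(-0.0761), np.float64(-0.0775)]
```

>>> arm_command --delta_rot '[[0,0,0],[0,0,0],[0,0,0]]' --delta_pos '[[0,0,0.001],[0,0,0.001],[0,0,0.001]]' --gripper '[0.2,0.2,0.2]'

```text
time: 9.28
position: [0.5922, 0.0348, 0.0887]
tool_rot: [0.108, 0.994, 0.0, 0.0]
ft_force: [-1.4, -1.6, 1.9]
grip_width: 0.0437
grip_force: 6.0
```

>>> arm_command --delta_rot '[[0,0,0],[0,0,0],[0,0,0]]' --delta_pos '[[0,0,0.001],[0,0,0.001],[0,0,0.001]]' --gripper '[0.2,0.2,0.2]'

```text
time: 9.53
position: [0.5923, 0.0347, 0.0881]
tool_rot: [0.108, 0.994, -0.0, 0.0]
ft_force: [-1.6, -1.2, 5.5]
grip_width: 0.0438
grip_force: 6.0
```

```bash
cat > bar.py <<'E'
from h import *
np.set_printoptions(precision=4,suppress=True)
to()
c=cam('wrist');m=c['pixels'].mean(axis=2)
for uu in (284,261,238):
    r=m[180:225,uu]-95; r=np.clip(r,0,None);print(uu,m[180:226:2,uu].astype(int))
    r=r[:30];v=(r*np.arange(180,210)).sum()/r.sum();print(v,[dock(onz(c,uu,v,z))[0].round(4) for z in (.096,.1,.104)])
print('lip',proj(c,world((-.0648,0,.104))))
E
python3 bar.py
```

```text
now dock [-44.2  -1.   88.1] t 9.53 F [-1.6 -1.2  5.5] yaw 167.56
284 [ 31  32  30  30  31  32  41 106 149 155 146 113  57  32  30  31  30  29
  31  30  31  29  50]
198.05607476635512 [np.float64(-0.074), np.float64(-0.0754), np.float64(-0.0768)]
261 [ 77  77  77  76  77  77  85 127 155 153 120  80  76  76  77  76  78  86
 122 145 154 155 155]
196.81888246628134 [np.float64(-0.0748), np.float64(-0.0762), np.float64(-0.0775)]
238 [ 38  40  40  40  38  38  66 133 155 150 106  48  38  34  35  34  32  42
  73  93  97  97 105]
196.53924566768603 [np.float64(-0.075), np.float64(-0.0763), np.float64(-0.0777)]
lip [261.5313 217.5382]
```

>>> arm_command --delta_rot '[[0,0,0],[0,0,0],[0,0,0],[0,0,0],[0,0,0],[0,0,0]]' --delta_pos '[[0,0,0],[-0.001,0,0],[-0.002,0,0],[-0.003,0,0],[-0.004,0,0],[-0.004,0,0]]' --gripper '[0.2,0.2,0.2,0.2,0.2,0.2]' --grip_force 18

```text
time: 10.08
position: [0.5923, 0.0347, 0.088]
tool_rot: [0.108, 0.994, 0.0, -0.004]
ft_force: [-6.8, -0.9, 12.3]
grip_width: 0.043
grip_force: 18.0
```

```bash
python3 bar.py
```

```text
now dock [-44.2  -1.   88. ] t 10.08 F [-6.8 -0.9 12.3] yaw 167.56
284 [ 32  32  32  31  32  31  50 118 153 157 147 112  55  31  30  31  33  31
  30  30  31  28  52]
197.86714399363564 [np.float64(-0.074), np.float64(-0.0754), np.float64(-0.0767)]
261 [ 88  78  78  78  77  78  90 136 157 151 110  80  78  78  78  79  79  91
 125 150 157 157 156]
196.47036688617126 [np.float64(-0.0749), np.float64(-0.0762), np.float64(-0.0776)]
238 [ 55  52  44  38  37  38  71 137 157 148 100  47  37  37  34  33  33  44
  75  96  99  99 106]
196.3467741935484 [np.float64(-0.0749), np.float64(-0.0763), np.float64(-0.0776)]
lip [261.5128 217.2639]
```

>>> arm_command --delta_rot '[[0,0,0],[0,0,0],[0,0,0],[0,0,0]]' --delta_pos '[[0,0,-0.001],[-0.001,0,-0.002],[-0.002,0,-0.0025],[-0.002,0,-0.0025]]' --gripper '[0.2,0.2,0.2,0.2]'

```text
time: 10.47
position: [0.5923, 0.0347, 0.0883]
tool_rot: [0.108, 0.994, 0.0, -0.006]
ft_force: [-7.0, 0.3, 1.3]
grip_width: 0.0431
grip_force: 18.0
```

```bash
python3 bar.py
```

```text
now dock [-44.2  -1.   88.3] t 10.47 F [-7.   0.3  1.3] yaw 167.56
284 [ 32  32  32  33  32  30  51 121 154 158 147 111  53  32  30  31  29  31
  30  30  31  32  52]
197.7950116913484 [np.float64(-0.0738), np.float64(-0.0752), np.float64(-0.0765)]
261 [124  97  79  78  79  79  91 138 158 150 105  80  78  79  78  78  79  97
 131 154 158 158 156]
194.32495812395308 [np.float64(-0.076), np.float64(-0.0773), np.float64(-0.0786)]
238 [ 49  47  39  38  38  38  75 140 159 149  97  42  36  34  32  32  34  49
  81  98  99  95 102]
196.2348336594912 [np.float64(-0.0748), np.float64(-0.0761), np.float64(-0.0774)]
lip [261.5981 216.8295]
```

>>> arm_command --delta_rot '[[0,0,0],[0,0,0],[0,0,0]]' --delta_pos '[[-0.001,0,0],[-0.002,0,0],[-0.002,0,0]]' --gripper '[0.2,0.2,0.2]'

```text
time: 10.77
position: [0.5929, 0.0345, 0.0883]
tool_rot: [0.108, 0.994, 0.0, -0.008]
ft_force: [-9.1, -0.8, 4.9]
grip_width: 0.0432
grip_force: 18.0
```

>>> arm_command --delta_rot '[[0,0,0],[0,0,0],[0,0,0]]' --delta_pos '[[-0.001,0,0],[-0.002,0,0],[-0.002,0,0]]' --gripper '[0.2,0.2,0.2]'

```text
time: 11.02
position: [0.595, 0.0341, 0.0886]
tool_rot: [0.108, 0.994, 0.0, -0.007]
ft_force: [-8.8, -0.1, 4.8]
grip_width: 0.0429
grip_force: 18.0
```

```bash
python3 bar.py; python3 -c "
from h import *
o=status.get_obs();print(R.from_quat(o['tool_rot']).as_matrix().round(3),o['moment'],o['grip_width'])"
```

```text
now dock [-41.4  -1.   88.6] t 11.02 F [-8.8 -0.1  4.8] yaw 167.57
284 [ 32  32  33  33  32  33  56 125 155 159 144 100  47  31  32  31  31  31
  30  30  49 100 111]
197.54530874097836 [np.float64(-0.0711), np.float64(-0.0724), np.float64(-0.0737)]
261 [128 124  98  80  80  79  94 142 160 149 101  79  79  80  81 106 141 157
 158 159 158 157 157]
192.4824438202247 [np.float64(-0.0743), np.float64(-0.0755), np.float64(-0.0768)]
238 [ 51  47  46  41  36  38  81 144 161 148  94  43  35  33  35  56  88 100
  99  96 101 122 126]
196.12225405921683 [np.float64(-0.072), np.float64(-0.0733), np.float64(-0.0746)]
lip [261.6213 212.1307]
[[-0.976  0.215 -0.014]
 [ 0.215  0.977  0.002]
 [ 0.014 -0.001 -1.   ]] [-0.08011686  1.34744457 -0.02513102] 0.04288226954192556
```

>>> arm_command --delta_rot '[[0,0,0],[0,0,0],[0,0,0],[0,0,0],[0,0,0]]' --delta_pos '[[-0.001,0,0],[-0.002,0,0],[-0.003,0,0],[-0.004,0,0],[-0.004,0,0]]' --gripper '[0.2,0.2,0.2,0.2,0.2]'

```text
time: 11.48
position: [0.6009, 0.0327, 0.0886]
tool_rot: [0.108, 0.994, 0.0, -0.005]
ft_force: [-6.3, -0.5, 1.2]
grip_width: 0.0431
grip_force: 18.0
```

```bash
python3 bar.py
```

```text
now dock [-35.4  -1.1  88.6] t 11.48 F [-6.3 -0.5  1.2] yaw 167.57
284 [ 32  32  31  32  32  30  55 123 152 156 145 109  50  31  31  31  56 102
 110 109 108 103  97]
197.73505654281098 [np.float64(-0.065), np.float64(-0.0663), np.float64(-0.0677)]
261 [109  80  78  78  78  77  88 136 157 148 115 133 153 155 156 155 153 154
 150 106  82 100 108]
201.31359300476947 [np.float64(-0.0627), np.float64(-0.0641), np.float64(-0.0655)]
238 [ 46  41  37  37  38  39  77 140 159 146 102  88  98  98  98  97 107 125
 126 112 107 100  95]
196.80112044817932 [np.float64(-0.0656), np.float64(-0.0669), np.float64(-0.0682)]
lip [261.8208 202.4605]
```

>>> arm_command --delta_rot '[[0,0,0],[0,0,0],[0,0,0]]' --delta_pos '[[-0.001,0,0],[-0.001,0,0.0003],[-0.001,0,0.0003]]' --gripper '[0.2,0.2,0.2]'

```text
time: 11.78
position: [0.6021, 0.0324, 0.0884]
tool_rot: [0.108, 0.994, 0.0, -0.005]
ft_force: [-6.8, -0.9, 2.8]
grip_width: 0.0427
grip_force: 18.0
```

>>> arm_command --delta_rot '[[0,0,0],[0,0,0],[0,0,0]]' --delta_pos '[[-0.001,0,0],[-0.001,0,0.0003],[-0.001,0,0.0003]]' --gripper '[0.2,0.2,0.2]'

```text
time: 12.03
position: [0.6031, 0.0322, 0.0882]
tool_rot: [0.108, 0.994, 0.0, -0.005]
ft_force: [-6.0, -1.1, 2.5]
grip_width: 0.0427
grip_force: 18.0
```

>>> arm_command --delta_rot '[[0,0,0],[0,0,0],[0,0,0]]' --delta_pos '[[-0.001,0,0],[-0.001,0,0],[-0.001,0,0]]' --gripper '[0.2,0.2,0.2]'

```text
time: 12.28
position: [0.6033, 0.0321, 0.0881]
tool_rot: [0.108, 0.994, 0.0, -0.006]
ft_force: [-7.3, -1.5, 3.9]
grip_width: 0.0431
grip_force: 18.0
```

```bash
python3 bar.py
```

```text
now dock [-32.9  -1.2  88.1] t 12.28 F [-7.3 -1.5  3.9] yaw 167.57
284 [ 33  32  30  32  31  31  48 115 148 154 142 107  51  30  34  82 106 106
 105 104  95  93  94]
197.8050699300699 [np.float64(-0.0626), np.float64(-0.0639), np.float64(-0.0653)]
261 [123 118  86  76  75  76  88 133 146 137 150 153 152 152 151 150 148 111
  78  92 105 106 106]
199.8411312849162 [np.float64(-0.0613), np.float64(-0.0627), np.float64(-0.064)]
238 [ 47  45  41  37  34  38  71 134 152 143 125 107 104  96  98 117 123 112
 105 103  94  93  94]
197.96009771986974 [np.float64(-0.0625), np.float64(-0.0638), np.float64(-0.0652)]
lip [261.8768 198.5954]
```

>>> arm_command --delta_rot '[[0,0,0],[0,0,0],[0,0,0]]' --delta_pos '[[-0.001,0,0],[-0.001,0,0],[-0.001,0,0]]' --gripper '[0.2,0.2,0.2]'

```text
time: 12.58
position: [0.6033, 0.0322, 0.0881]
tool_rot: [0.108, 0.994, 0.0, -0.007]
ft_force: [-9.4, 0.4, 5.4]
grip_width: 0.0429
grip_force: 18.0
```

>>> arm_command --delta_rot '[[0,0,0],[0,0,0],[0,0,0]]' --delta_pos '[[0,0,-0.001],[0,0,-0.002],[0,0,-0.002]]' --gripper '[0.2,0.2,0.2]'

```text
time: 12.83
position: [0.6033, 0.0321, 0.089]
tool_rot: [0.108, 0.994, 0.0, -0.007]
ft_force: [-7.1, -0.8, -1.6]
grip_width: 0.0428
grip_force: 18.4
```

>>> arm_command --delta_rot '[[0,0,0],[0,0,0],[0,0,0]]' --delta_pos '[[0,0,-0.001],[0,0,-0.002],[0,0,-0.002]]' --gripper '[0.2,0.2,0.2]'

```text
time: 13.08
position: [0.6033, 0.0321, 0.0897]
tool_rot: [0.108, 0.994, 0.0, -0.007]
ft_force: [-6.6, -0.8, -10.1]
grip_width: 0.0428
grip_force: 18.3
```

```bash
python3 bar.py
```

```text
now dock [-32.9  -1.1  89.7] t 13.08 F [ -6.6  -0.8 -10.1] yaw 167.56
284 [ 30  32  32  31  34  32  45 114 154 158 148 112  53  31  57 106 112 112
 111 105  98  98  99]
197.89920634920637 [np.float64(-0.0619), np.float64(-0.0633), np.float64(-0.0646)]
261 [127 109  81  78  79  79  87 128 137 149 159 159 158 156 156 157 137  87
  90 107 111 111 112]
200.34170013386878 [np.float64(-0.0604), np.float64(-0.0617), np.float64(-0.0631)]
238 [ 49  42  39  34  35  35  67 135 154 153 128 103 100  96 104 124 120 111
 110 102  96  97 100]
198.17339312406577 [np.float64(-0.0618), np.float64(-0.0631), np.float64(-0.0644)]
lip [261.828 197.575]
```

>>> arm_command --delta_rot '[[0,0,0],[0,0,0],[0,0,0],[0,0,0]]' --delta_pos '[[0.001,0,0.001],[0.002,0,0.002],[0.002,0,0.0025],[0.002,0,0.0025]]' --gripper '[0.2,0.2,0.2,0.2]'

```text
time: 13.47
position: [0.6035, 0.0321, 0.0894]
tool_rot: [0.108, 0.994, 0.0, -0.005]
ft_force: [-5.9, -1.5, -1.2]
grip_width: 0.043
grip_force: 18.3
```

>>> arm_command --delta_rot '[[0,0,0],[0,0,0],[0,0,0],[0,0,0],[0,0,0]]' --delta_pos '[[0,0,0],[0,0,0],[0,0,0],[0,0,0],[0,0,0]]' --gripper '[0,-0.4,-0.4,-0.4,-0.4]'

```text
time: 13.88
position: [0.609, 0.0314, 0.0915]
tool_rot: [0.108, 0.994, 0.0, 0.001]
ft_force: [-0.6, -0.3, 0.6]
grip_width: 0.0585
grip_force: 0.0
```

```bash
python3 bar.py
```

```text
now dock [-27.2  -0.6  91.5] t 13.88 F [-0.6 -0.3  0.6] yaw 167.55
284 [ 33  37  91 142 157 156 138  89  40  34  82 112 113 112 110 101 100 100
 102 115 123 126 127]
192.78772231784276 [np.float64(-0.0593), np.float64(-0.0606), np.float64(-0.0619)]
261 [ 80  82 120 141 146 158 159 159 157 155 157 153 103  82  99 110 112 112
 113 120 126 126 128]
194.2611594202899 [np.float64(-0.0583), np.float64(-0.0597), np.float64(-0.061)]
238 [ 50  60 121 148 151 149 139 138 137 138 142 138 113 108 107  96  97  99
 104 117 123 125 125]
194.241610738255 [np.float64(-0.0583), np.float64(-0.0597), np.float64(-0.061)]
lip [260.9858 188.0366]
```

Hooked: the lift test stopped at the lip after about 1.6 mm, with 10 N. The gripper has released. Next I lift clear, close the fingers and come to the lever's robot side.

>>> arm_command --delta_rot '[[0,0,0],[0,0,0],[0,0,0],[0,0,0],[0,0,0],[0,0,0],[0,0,0],[0,0,0],[0,0,0],[0,0,0],[0,0,0]]' --delta_pos '[[0,0,-0.02],[0,0,-0.045],[0,0,-0.075],[0.01,0,-0.095],[0.022,0,-0.1],[0.024,0,-0.1],[0.024,0,-0.1],[0.024,0,-0.1],[0.024,0,-0.1],[0.024,0,-0.1],[0.024,0,-0.1]]' --gripper '[-0.4,-0.4,-0.4,0.5,1,1,1,1,1,1,1]' --grip_force 10

```text
time: 14.85
position: [0.5841, 0.0364, 0.1899]
tool_rot: [0.108, 0.994, 0.0, -0.001]
ft_force: [-0.2, 1.4, -0.1]
grip_width: 0.0156
grip_force: 0.0
```

```bash
python3 - <<'E'
from h import *
to((-.045,0,.131),(-.025,0,.131))
c=cam('wrist');cv2.imwrite('pics/w5.png',cv2.resize(c['pixels'][80:330,130:390],None,fx=2.3,fy=2.3,interpolation=cv2.INTER_CUBIC))
for n,p in [('piv',(0,0,.096)),('keeper',(-.0616,0,.094)),('lever1.5tip',(-.004,0,.151))]: print(n,(proj(c,world(p))-[130,80])*2.3)
E
```

```text
now dock [-52.6  -1.1 189.9] t 14.85 F [-0.2  1.4 -0.1] yaw 167.55
(-0.045, 0, 0.131) [-0.0077  0.0011  0.0589]
(-0.025, 0, 0.131) [-0.0277  0.0011  0.0589]
piv [300.77853688 368.57026736]
keeper [300.91640685 237.45311517]
lever1.5tip [301.44628737 429.79294355]
```

View pics/w5.png

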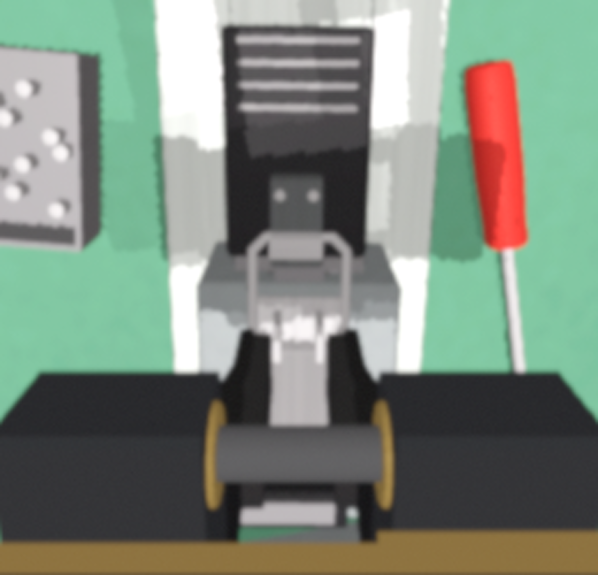

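The picture shows the loop's bar hooked round the keeper at about (297,238), with the legs running to the upright lever at (297,380). Now the lever.

>>> arm_command --delta_rot '[[0,0,0],[0,0,0],[0,0,0],[0,0,0],[0,0,0],[0,0,0],[0,0,0],[0,0,0]]' --delta_pos '[[0.002,0.001,0.01],[0.002,0.001,0.025],[0,0.001,0.04],[-0.006,0.001,0.052],[-0.012,0.001,0.058],[-0.018,0.001,0.058],[-0.022,0.001,0.058],[-0.026,0.001,0.058]]' --gripper '[1,1,1,1,1,1,1,1]'

```text
time: 15.57
position: [0.6111, 0.0316, 0.1334]
tool_rot: [0.108, 0.994, -0.0, 0.001]
ft_force: [-1.0, -0.0, -0.0]
grip_width: 0.0006
grip_force: 0.0
```

>>> arm_command --delta_rot '[[0,0,0],[0,0,0],[0,0,0],[0,0,0],[0,0,0],[0,0,0]]' --delta_pos '[[-0.002,0,0],[-0.004,0,0],[-0.006,0,0],[-0.008,0,0],[-0.01,0,0],[-0.012,0,0]]' --gripper '[1,1,1,1,1,1]'

```text
time: 16.07
position: [0.6216, 0.0293, 0.1331]
tool_rot: [0.108, 0.994, -0.0, 0.0]
ft_force: [0.5, -0.0, 0.1]
grip_width: 0.0003
grip_force: 0.0
```

```bash
python3 - <<'E'
from h import *
to((.006,0,.128),(.015,0,.122))
E
```

```text
now dock [-14.4  -0.  133.1] t 16.07 F [ 0.5 -0.   0.1] yaw 167.56
(0.006, 0, 0.128) [-0.0204  0.      0.0051]
(0.015, 0, 0.122) [-0.0294  0.      0.0111]
```

>>> arm_command --delta_rot '[[0,0,0],[0,0,0],[0,0,0],[0,0,0],[0,0,0],[0,0,0]]' --delta_pos '[[-0.002,0,0],[-0.004,0,0],[-0.006,0,0.0005],[-0.008,0,0.001],[-0.01,0,0.0015],[-0.01,0,0.0015]]' --gripper '[1,1,1,1,1,1]'

```text
time: 16.57
position: [0.6306, 0.0273, 0.1315]
tool_rot: [0.108, 0.994, 0.0, -0.001]
ft_force: [-2.4, 0.5, 2.3]
grip_width: 0.0007
grip_force: 1.9
```

>>> arm_command --delta_rot '[[0,0,0],[0,0,0],[0,0,0],[0,0,0],[0,0,0]]' --delta_pos '[[-0.002,0,0.0003],[-0.004,0,0.0008],[-0.006,0,0.0015],[-0.008,0,0.0022],[-0.008,0,0.0022]]' --gripper '[1,1,1,1,1]'

```text
time: 16.98
position: [0.6391, 0.0253, 0.1289]
tool_rot: [0.108, 0.994, 0.0, -0.0]
ft_force: [-3.9, 0.1, 2.4]
grip_width: 0.0004
grip_force: 2.0
```

```bash
python3 - <<'E'
from h import *
to((.006,0,.128),(.015,0,.122))
E
```

```text
now dock [ 3.500e+00 -1.000e-01  1.289e+02] t 16.98 F [-3.9  0.1  2.4] yaw 167.55
(0.006, 0, 0.128) [-0.0025  0.0001  0.0009]
(0.015, 0, 0.122) [-0.0115  0.0001  0.0068]
```

>>> arm_command --delta_rot '[[0,0,0],[0,0,0],[0,0,0],[0,0,0],[0,0,0],[0,0,0]]' --delta_pos '[[-0.0025,0,0.001],[-0.005,0,0.0022],[-0.0075,0,0.004],[-0.01,0,0.0058],[-0.012,0,0.0072],[-0.012,0,0.0072]]' --gripper '[1,1,1,1,1,1]'

```text
time: 17.48
position: [0.6516, 0.0227, 0.1215]
tool_rot: [0.108, 0.994, 0.0, 0.001]
ft_force: [-1.7, 0.4, 0.8]
grip_width: 0.0005
grip_force: 1.0
```

>>> arm_command --delta_rot '[[0,0,0],[0,0,0],[0,0,0],[0,0,0],[0,0,0]]' --delta_pos '[[-0.001,0,0.0015],[-0.002,0,0.003],[-0.003,0,0.0045],[-0.004,0,0.006],[-0.004,0,0.006]]' --gripper '[1,1,1,1,1]'

```text
time: 17.9
position: [0.6557, 0.0218, 0.1161]
tool_rot: [0.108, 0.994, -0.0, 0.001]
ft_force: [-0.9, 0.2, 1.6]
grip_width: 0.0004
grip_force: 0.9
```

```bash
python3 - <<'E'
from h import *
to((.024,0,.108),(.026,0,.104))
E
```

```text
now dock [ 20.5  -0.  116.1] t 17.9 F [-0.9  0.2  1.6] yaw 167.55
(0.024, 0, 0.108) [-0.0035  0.      0.0081]
(0.026, 0, 0.104) [-0.0055  0.      0.0121]
```

```bash
cat > prof.py <<'E'
from h import *
np.set_printoptions(linewidth=200)
c=cam('wrist');m=c['pixels'].mean(axis=2)
for y in (.014,0,-.014):
    print(y,[(x,int(m[int(round(v)),int(round(u))])) for x in range(-100,-40,2) for u,v in [proj(c,world((x/1e3,y,.096)))] if 0<=v<384])
a=[dock(onz(c,*p,.082))*1e3 for p in [(260,100)]];print(a)
# pack front/back edges: dark->bright along column y=.025, on z=.082
for y in (.025,-.025): print(y,[(x,int(m[int(round(v)),int(round(u))])) for x in list(range(-160,-136,2))+list(range(-60,-30,2)) for u,v in [proj(c,world((x/1e3,y,.082)))] if 0<=v<384])
E
python3 prof.py
```

```text
0.014 [(-100, 34), (-98, 32), (-96, 34), (-94, 34), (-92, 34), (-90, 34), (-88, 31), (-86, 32), (-84, 33), (-82, 32), (-80, 31), (-78, 32), (-76, 31), (-74, 32), (-72, 49), (-70, 59), (-68, 60), (-66, 61), (-64, 61), (-62, 60), (-60, 75), (-58, 182), (-56, 215), (-54, 187), (-52, 64), (-50, 61), (-48, 59), (-46, 52), (-44, 158), (-42, 168)]
0 [(-100, 33), (-98, 35), (-96, 33), (-94, 35), (-92, 33), (-90, 33), (-88, 32), (-86, 32), (-84, 38), (-82, 54), (-80, 95), (-78, 95), (-76, 94), (-74, 94), (-72, 104), (-70, 142), (-68, 142), (-66, 142), (-64, 142), (-62, 141), (-60, 153), (-58, 248), (-56, 253), (-54, 253), (-52, 252), (-50, 236), (-48, 145), (-46, 141), (-44, 150), (-42, 188)]
-0.014 [(-100, 34), (-98, 33), (-96, 33), (-94, 35), (-92, 35), (-90, 33), (-88, 32), (-86, 33), (-84, 32), (-82, 41), (-80, 45), (-78, 46), (-76, 49), (-74, 47), (-72, 49), (-70, 82), (-68, 99), (-66, 98), (-64, 98), (-62, 92), (-60, 133), (-58, 242), (-56, 237), (-54, 222), (-52, 212), (-50, 186), (-48, 88), (-46, 87), (-44, 169), (-42, 185)]
[array([-65.42889075,   0.11766979,  82.        ])]
0.025 [(-60, 60), (-58, 60), (-56, 59), (-54, 59), (-52, 59), (-50, 60), (-48, 60), (-46, 55), (-44, 83), (-42, 166), (-40, 167), (-38, 161), (-36, 139), (-34, 168), (-32, 177)]
-0.025 [(-60, 73), (-58, 74), (-56, 74), (-54, 73), (-52, 127), (-50, 181), (-48, 177), (-46, 163), (-44, 170), (-42, 205), (-40, 201), (-38, 198), (-36, 196), (-34, 194), (-32, 196)]
```

The numbers from the wrist image show the bar and keeper together at dock x of about -56, so the pack is being drawn in. I'll finish pressing the lever flat.

>>> arm_command --delta_rot '[[0,0,0],[0,0,0],[0,0,0],[0,0,0],[0,0,0]]' --delta_pos '[[-0.001,0,0.002],[-0.002,0,0.004],[-0.003,0,0.006],[-0.0035,0,0.008],[-0.0035,0,0.008]]' --gripper '[1,1,1,1,1]'

```text
time: 18.37
position: [0.6591, 0.021, 0.1078]
tool_rot: [0.108, 0.994, -0.0, 0.001]
ft_force: [0.5, -0.0, 0.6]
grip_width: 0.0004
grip_force: 0.3
```

>>> arm_command --delta_rot '[[0,0,0],[0,0,0],[0,0,0]]' --delta_pos '[[-0.001,0,0.0015],[-0.001,0,0.003],[-0.001,0,0.003]]' --gripper '[1,1,1]'

```text
time: 18.62
position: [0.6595, 0.0209, 0.1048]
tool_rot: [0.108, 0.994, 0.0, 0.0]
ft_force: [0.6, 0.1, 0.2]
grip_width: 0.0003
grip_force: 0.3
```

>>> arm_command --delta_rot '[[0,0,0],[0,0,0],[0,0,0]]' --delta_pos '[[0,0,0.001],[0,0,0.0015],[0,0,0.0015]]' --gripper '[1,1,1]'

```text
time: 18.87
position: [0.6596, 0.0209, 0.1044]
tool_rot: [0.108, 0.994, -0.0, 0.001]
ft_force: [-0.6, -1.2, 5.7]
grip_width: 0.0002
grip_force: 2.5
```

>>> arm_command --delta_rot '[[0,0,0],[0,0,0],[0,0,0]]' --delta_pos '[[0,0,0.001],[0,0,0.0013],[0,0,0.0013]]' --gripper '[1,1,1]'

```text
time: 19.12
position: [0.6596, 0.0209, 0.1044]
tool_rot: [0.108, 0.994, -0.0, 0.001]
ft_force: [-1.7, -0.7, 10.6]
grip_width: 0.0004
grip_force: 5.2
```

```bash
python3 -c "
from h import *
to()"; python3 prof.py
```

```text
now dock [ 24.4  -0.  104.4] t 19.12 F [-1.7 -0.7 10.6] yaw 167.56
0.014 [(-100, 33), (-98, 33), (-96, 32), (-94, 32), (-92, 31), (-90, 31), (-88, 31), (-86, 31), (-84, 31), (-82, 29), (-80, 32), (-78, 30), (-76, 31), (-74, 31), (-72, 29), (-70, 28), (-68, 31), (-66, 45), (-64, 58), (-62, 57), (-60, 61), (-58, 189), (-56, 213), (-54, 171), (-52, 75), (-50, 58), (-48, 58), (-46, 47), (-44, 145), (-42, 161)]
0 [(-100, 31), (-98, 31), (-96, 32), (-94, 32), (-92, 33), (-90, 31), (-88, 31), (-86, 30), (-84, 30), (-82, 41), (-80, 75), (-78, 87), (-76, 92), (-74, 91), (-72, 90), (-70, 91), (-68, 90), (-66, 94), (-64, 137), (-62, 137), (-60, 138), (-58, 245), (-56, 249), (-54, 249), (-52, 250), (-50, 242), (-48, 143), (-46, 137), (-44, 143), (-42, 182)]
-0.014 [(-100, 33), (-98, 31), (-96, 31), (-94, 30), (-92, 31), (-90, 31), (-88, 30), (-86, 31), (-84, 30), (-82, 31), (-80, 34), (-78, 43), (-76, 53), (-74, 54), (-72, 53), (-70, 49), (-68, 48), (-66, 54), (-64, 78), (-62, 81), (-60, 88), (-58, 235), (-56, 240), (-54, 234), (-52, 232), (-50, 214), (-48, 101), (-46, 87), (-44, 167), (-42, 180)]
[array([-61.36889634,   0.08280776,  82.        ])]
0.025 [(-60, 57), (-58, 57), (-56, 56), (-54, 56), (-52, 57), (-50, 56), (-48, 57), (-46, 54), (-44, 63), (-42, 158), (-40, 162), (-38, 158), (-36, 137), (-34, 164), (-32, 172)]
-0.025 [(-60, 70), (-58, 70), (-56, 71), (-54, 72), (-52, 156), (-50, 191), (-48, 188), (-46, 173), (-44, 181), (-42, 186), (-40, 182), (-38, 177), (-36, 194), (-34, 200), (-32, 199)]
```

>>> arm_command --delta_rot '[[0,0,0],[0,0,0],[0,0,0],[0,0,0],[0,0,0],[0,0,0],[0,0,0],[0,0,0]]' --delta_pos '[[0,0,-0.005],[0,0,-0.02],[0,0,-0.045],[0.02,0,-0.075],[0.05,0,-0.1],[0.075,0,-0.12],[0.075,0,-0.12],[0.075,0,-0.12]]' --gripper '[1,1,1,1,1,1,1,1]'

```text
time: 19.83
position: [0.5853, 0.0376, 0.2235]
tool_rot: [0.108, 0.994, 0.0, 0.001]
ft_force: [1.0, 0.5, -0.0]
grip_width: 0.0002
grip_force: 0.0
```

```bash
python3 -c "
from h import *
to()
s=cam('side');m=s['pixels'].mean(axis=2)
def L(y,z,r): print(y,z,[(x,int(m[int(round(v)),int(round(u))])) for x in r for u,v in [proj(s,world((x/1e3,y,z)))]])
L(0,.104,range(-70,76,4)); L(0,.115,range(-4,76,4)); L(-.013,.102,range(-4,76,4))
"; python3 prof.py | head -3
```

```text
now dock [-51.7   0.3 223.5] t 19.83 F [ 1.   0.5 -0. ] yaw 167.59
0 0.104 [(-70, 42), (-66, 45), (-62, 61), (-58, 115), (-54, 127), (-50, 66), (-46, 37), (-42, 64), (-38, 82), (-34, 83), (-30, 108), (-26, 111), (-22, 112), (-18, 114), (-14, 112), (-10, 125), (-6, 156), (-2, 192), (2, 198), (6, 199), (10, 199), (14, 199), (18, 199), (22, 197), (26, 197), (30, 199), (34, 199), (38, 199), (42, 200), (46, 192), (50, 185), (54, 161), (58, 156), (62, 161), (66, 99), (70, 10), (74, 137)]
0 0.115 [(-4, 185), (0, 191), (4, 163), (8, 185), (12, 181), (16, 183), (20, 177), (24, 193), (28, 196), (32, 181), (36, 183), (40, 172), (44, 172), (48, 174), (52, 160), (56, 157), (60, 164), (64, 134), (68, 55), (72, 50)]
-0.013 0.102 [(-4, 172), (0, 196), (4, 189), (8, 186), (12, 188), (16, 190), (20, 159), (24, 185), (28, 198), (32, 190), (36, 186), (40, 197), (44, 194), (48, 168), (52, 123), (56, 151), (60, 167), (64, 139), (68, 68), (72, 134)]
0.014 [(-100, 59), (-98, 41), (-96, 35), (-94, 35), (-92, 33), (-90, 33), (-88, 34), (-86, 34), (-84, 32), (-82, 32), (-80, 33), (-78, 34), (-76, 35), (-74, 33
[... 174 characters left out ...]
(-42, 111)]
0 [(-100, 67), (-98, 61), (-96, 41), (-94, 35), (-92, 32), (-90, 34), (-88, 34), (-86, 36), (-84, 46), (-82, 67), (-80, 80), (-78, 81), (-76, 83), (-74, 82), (-72, 80), (-70, 80), (-68, 81), (-66, 81), (-64, 81), (-62, 82), (-60, 84), (-58, 121), (-56, 154), (-54, 160), (-52, 159), (-50, 157), (-48, 142), (-46, 95), (-44, 91), (-42, 110)]
-0.014 [(-100, 69), (-98, 68), (-96, 55), (-94, 35), (-92, 35), (-90, 33), (-88, 34), (-86, 33), (-84, 32), (-82, 37), (-80, 42), (-78, 42), (-76, 62), (-74, 60), (-72, 57), (-70, 55), (-68, 54), (-66, 55), (-64, 55), (-62, 56), (-60, 64), (-58, 121), (-56, 151), (-54, 135), (-52, 126), (-50, 123), (-48, 119), (-46, 107), (-44, 106), (-42, 111)]
```

The lever plate lies flat (even brightness at dock x 0 to 48 and z 104 in the side image), and the bar is still at -56. The arm is clear.

```bash
python3 -c "
from rig import robot
print(robot.hand_in())"
```

```text
the job is handed in; nothing more can be done
None
```

The job is handed in: the pack is drawn in on its contacts, the loop is hooked under the keeper's lip, the lever is pressed flat to its stop, and the arm is clear of everything. The whole run took about 20 s of robot time. The highest force I read was about 17–18 N, while pushing the pack onto its contacts.

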